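Load the demagnetiser at the watchmaker's bench

ROBOT

A 6-joint arm with a two-finger parallel gripper is mounted at the origin on the work surface. World frame = base frame: x ahead of the robot, y to its left, z up, the work surface at z = 0. Lengths are in mm, angles in rad, forces in N, time in s.
With the tool pointing down it reaches from about 350 to 775 mm from the base axis. Payload 7.3 kg.
Tool frame: the origin (TCP) lies at the centre of the arm's flange, where the gripper is bolted on; the fingertips stand 178 mm ahead of it and the grasp point (between the pads) lies 159 mm ahead of it; z points along the fingers, y is the direction in which the jaws open and shut (so a half turn about z gives the same grasp; the last joint's range is limited). The gripper opens to 92 mm and grips with 3 to 60 N. Pads are 19 mm wide; open, the fingers measure 130 mm over their backs; the gripper's body (75 mm by 190 mm) begins 47 mm behind the grasp point.
Start: joints at [-1.476, 0.342, 1.524, -0, 1.275, -0.146], TCP at [125.222, -509.85, 404.741] pointing down, gripper open.
Joint ranges: [-2.53, 2.53], [-0.77, 2.02], [0.04, 2.7], [-1, 4.14], [0.28, 2.66], [-3.11, 3.11]. Speed limits (rad/s): [2.57, 2.57, 3.14, 3.14, 3.14, 3.14].

INTERFACE

Orientations are given as [roll, pitch, yaw] about the fixed x, y, z axes, in that order (R = Rz(yaw) Ry(pitch) Rx(roll)).
In Python, from plant import get_obs, capture, close_job gives the robot as it stands. The module is installed in compiled form; this text tells all that it offers.
- The arm moves only by the shell command python3 -m pendant 'ROWS'. ROWS is JSON, a list of rows, each a list of 3 entries, a list of its own where there are three numbers: the shift along the tool's x, y, z in m, then the turn, a rotation vector about the tool's x, y, z in rad, then the finger opening in m, from 0 to 0.0918. In form: [[[tx, ty, tz], [wx, wy, wz], fingers], ...]. A call has 1 to 10 rows; each row is the pose to reach, as a shift and turn from the pose commanded when the call began, along the tool's axes at that moment; what a row does not reach only later rows make up. A row lasts 1/12 s, in which the tool goes at most 41.7 mm and 7.16 degrees, less where a joint would pass 70% of its speed; a pose out of reach is approached as far as the arm can. A call with a gripper value outside its range is refused whole. The fingers move at their own pace and stop on an object; the grip force is fixed at half the most. Time passes only in rows, so rows that repeat a pose let the fingers close. It gives the time, the measured TCP pose, the force and the opening at its end, in the units of the state.
- get_obs(): the state, without advancing time (a new reading comes with each control period).
- capture(name): name is "side" or "top"; returns a dict with "color" (384x512x3 uint8, red, green, blue), "mtx" (3x3 intrinsics, pixels), "rvec" (rotation vector, rad) and "tvec" (3), from world to camera coordinates, as OpenCV has them. Camera axes: x right, y down, z forward; pixel columns grow to the right and rows downward; lengths in mm; the calibration is good to about 2 mm. A picture is of the moment at which its call begins. There is no depth.
- close_job(): hands the job in, once; it reports no verdict.
The state is a dict: "time": time; "joint_positions": joint angles; "dq": joint speeds; "tau": joint torques, N m; "tool_pos": TCP position; "tcp_rot": TCP orientation; "contact_force": force on the tool from outside, world axes, zero at the start; "moment": the same for the moment, N m; "grip_width": finger opening in mm.
Only numpy, scipy, OpenCV 4.12 (cv2) and the standard library are available. Lean on these libraries where they do the work, as an engineer would, in place of code of your own. Each camera call takes 0.05 s, during which the arm holds its last target. There are 200 camera calls.

TASK

Slide the white parts tray along the bench into the tunnel of the blue-grey demagnetiser until it is fully home against the back stop; the parts lie loose, so keep the tray flat on the bench all the way. Only when the tray is home, press the blue key on top and let it come back up, then press the green key and let it come up. Do not press the red key, and leave the other things on the bench where they are.

Things in the scene. Friction and masses are not known exactly. Their poses are not given: they have to be found in the camera images.
- tray: white open-topped plastic parts tray, 145 x 64 x 30 mm high (walls 4 mm), about 0.25 kg, with gear wheels lying in its three compartments; lies flat on the bench in front of the tunnel, somewhat askew and to one side. Origin: centre of its underside; x runs along its 145 mm length (towards the tunnel), y across, z up
- demag: bench demagnetiser, fixed: blue-grey metal housing 150 x 150 x 60 mm high with a straight tunnel at bench level (the bench is its floor), 68 mm wide (y -34 to 34 mm) and 34 mm high. Origin: centre of its underside; x points into the tunnel, whose mouth is in the face at x = -75 mm and flares to 100 mm wide over the first 20 mm; y across, z up
- tunnel_end (a point): middle of the tunnel's back stop, at bench level, 55 mm beyond the demagnetiser's origin along its x. With the tray fully home its leading end is here, its centre 72.5 mm nearer the mouth (demagnetiser x = -17.5 mm), and its tail stands 15 mm out of the mouth
- blue_key_top (a point): top centre of the blue round push key, 30 mm across, that stands on the demagnetiser's roof; this point is 82 mm above the bench at rest. The three keys stand in a row across the roof, 50 mm apart, 25 mm behind the roof's middle (away from the mouth), in an order that changes
- green_key_top (a point): top centre of the green round push key, 30 mm across, that stands on the demagnetiser's roof; this point is 82 mm above the bench at rest. The three keys stand in a row across the roof, 50 mm apart, 25 mm behind the roof's middle (away from the mouth), in an order that changes
- red_key_top (a point): top centre of the red (stop, not to be pressed) round push key, 30 mm across, that stands on the demagnetiser's roof; this point is 82 mm above the bench at rest. The three keys stand in a row across the roof, 50 mm apart, 25 mm behind the roof's middle (away from the mouth), in an order that changes
- blue_key (a joint): travel of the blue key: 0 at rest, 0.006 m fully pressed (spring, about 5 N); it counts as pressed beyond 0.003 m
- green_key (a joint): travel of the green key: 0 at rest, 0.006 m fully pressed (spring, about 5 N); it counts as pressed beyond 0.003 m
- red_key (a joint): travel of the red key: 0 at rest, 0.006 m fully pressed (spring, about 5 N); it counts as pressed beyond 0.003 m
- die_stack: dark steel stack of grooved discs, 52 mm across, 48 mm high, bystander; origin under its centre
- loupe: black eye loupe standing on its wide end, 48 mm across, 42 mm high, bystander; origin under its centre
- jar: glass jar with metal cap, 56 mm across, 65 mm high, bystander; origin under its centre
- screwdriver: red-handled screwdriver, 150 mm long, lying, bystander; origin under its middle, x along it towards the blade
- brush: wooden-handled flat brush, 160 mm long, lying, bystander; origin under its middle, x along it towards the bristles
Things that resemble listed ones, but are neither listed nor needed, are in the scene too. There is more than one size of the tray; the one meant has the size given above. What is shaped like the demag but pink is not meant.

How it is judged (in metres and radians):
On the way, in this order (a step that is already met when the one before it is completed fails the run):
1. the tray is fully home in the tunnel (x of tray in the frame of demag above -0.0235 m and y of tray in the frame of demag between -0.006 and 0.006 m and angle between the x axis of tray and the x axis of demag, either way round below 0.08 rad and height (world z) of tray below 0.006 m), for 0.2 s.
2. the blue key is pressed (value of joint blue_key above 0.003 m and value of joint green_key below 0.0015 m).
3. the blue key is back up (value of joint blue_key below 0.0015 m).
4. the green key is pressed (value of joint green_key above 0.003 m and value of joint blue_key below 0.0015 m).
At the end, for the whole second after the job is handed in: the tray lies flat on the bench inside the tunnel, at rest, within 6 mm of the back stop, centred within 6 mm and in line within 0.08 rad; all three keys are up again (less than 1.5 mm down) (all of step 1 and linear speed of tray below 0.01 m/s and value of joint each of blue_key, green_key, red_key below 0.0015 m); the robot touches nothing.
It fails at once if a blue or green key pressed while the tray is not home (more than 6 mm short of the back stop) (value of joint any of blue_key, green_key above 0.003 m and x of tray in the frame of demag below -0.0235 m).
It fails at once if the blue and green keys held down together (value of joint each of blue_key, green_key above 0.003 m).
It fails at once if the red key pressed (value of joint red_key above 0.003 m).
It fails at once if the tray lifted more than 20 mm off the bench or tipped more than 0.25 rad (height (world z) of tray above 0.02 m or angle between tray's own z axis and vertical above 0.25 rad).
It fails at once if a bystander (disc stack, loupe, jar, screwdriver, brush) moved more than 30 mm (distance of any of die_stack, loupe, jar, screwdriver, brush from where it was at the start of the episode above 0.03 m).
It also fails if it takes over 64 s, if anything falls off the work surface, if the arm or the gripper's body presses on something with over 40 N, if the wrist force passes 120 N, or if a joint passes its speed limit or range.

## Working session

There is one attempt and no reset: what is moved stays moved. The work goes in short steps, Python scripts to look and compute and a shell command to move; the robot and the scene stay as the last step left them, time stands still between calls to the robot, and variables do not carry over. Pictures are saved under pics/ and viewed, about 8 in all and at most 12, crops included, and the job is handed in when it is done.

```bash
mkdir -p pics; python3 - <<'E'
from plant import *
import cv2
for n in("top","side"):
    c=capture(n); cv2.imwrite(f"pics/{n}0.png",cv2.resize(c["color"][:,:,::-1],(800,600),interpolation=cv2.INTER_CUBIC)); print(n,c["mtx"].tolist(),c["rvec"],c["tvec"])
o=get_obs();print(o)
E
```

```text
top [[391.5033719738906, 0.0, 248.20021731232418], [0.0, 391.5033719738906, 188.8467071671016], [0.0, 0.0, 1.0]] [ 2.17083274 -2.13950368  0.12920443] [ -31.17585591  528.21268972 1057.24093058]
side [[392.98439349314924, 0.0, 249.17582785183828], [0.0, 392.98439349314924, 183.193746288804], [0.0, 0.0, 1.0]] [ 2.39483729 -0.19102815  0.08520381] [-527.13231803   94.4690197  1245.13205769]
{'time': 0.1, 'joint_positions': array([-1.47601173e+00,  3.42628125e-01,  1.52494386e+00, -7.73034238e-06,
        1.27537207e+00, -1.46007472e-01]), 'dq': array([ 1.71734380e-05,  2.47106380e-04, -2.74371136e-03,  1.61744699e-03,
        7.71849325e-04,  1.39073927e-03]), 'tau': array([ 1.18632732e-03, -4.32006419e+01, -2.44693583e+01,  7.18870433e-02,
        5.26256638e-02, -5.29671445e-05]), 'tool_pos': array([ 125.2023609 , -509.72113367,  404.11941553]), 'tcp_rot': array([-3.14025456e+00, -1.89300636e-04,  2.40794197e-01]), 'contact_force': array([-0.42234035,  0.4664852 ,  0.29626892]), 'moment': array([4.72401773e-02, 2.81746640e-02, 6.80552120e-05]), 'grip_width': 91.9883712411465}
```

View pics/top0.png

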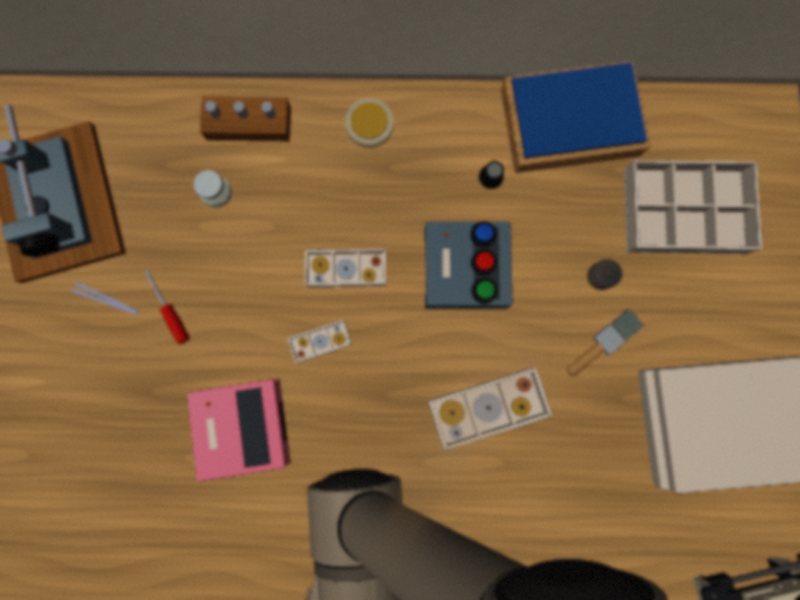

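View pics/side0.png

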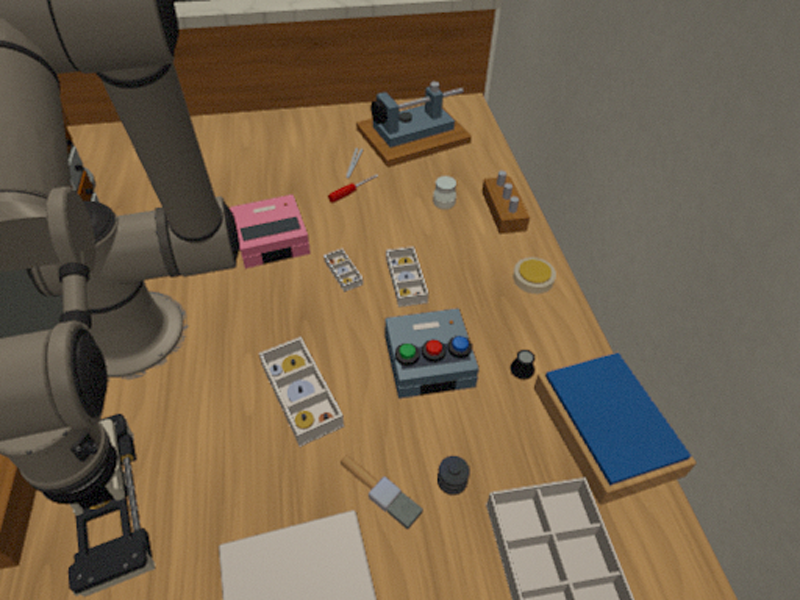

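The top picture shows the target tray (about 82 px long, so 145 mm) at (345,268). The demagnetiser is at (468,264), with its keys on the right half, so the mouth faces the tray. The keys are blue (484,233), red (485,261) and green (485,289). I'll enlarge a crop to measure.

```bash
cat > h.py <<'E'
from plant import *
import cv2,numpy as np
def world(c,uv,z):
    R=cv2.Rodrigues(np.array(c["rvec"],float))[0];t=np.array(c["tvec"],float).ravel()
    out=[]
    for (u,v) in uv:
        d=R.T@np.linalg.solve(c["mtx"],[u,v,1]);o=-R.T@t
        out.append((o+d*(z-o[2])/d[2])[:2])
    return np.array(out)
def crop(c,x0,y0,w,h,s,name):
    im=c["color"][y0:y0+h,x0:x0+w,::-1]
    cv2.imwrite(name,cv2.resize(im,None,fx=s,fy=s,interpolation=cv2.INTER_CUBIC))
E
python3 - <<'E'
from h import *
c=capture("top");crop(c,185,130,150,80,5,"pics/c1.png")
c=capture("side");crop(c,240,150,70,110,5,"pics/c2.png")
E
```

```text
(no output)
```

View pics/c1.png

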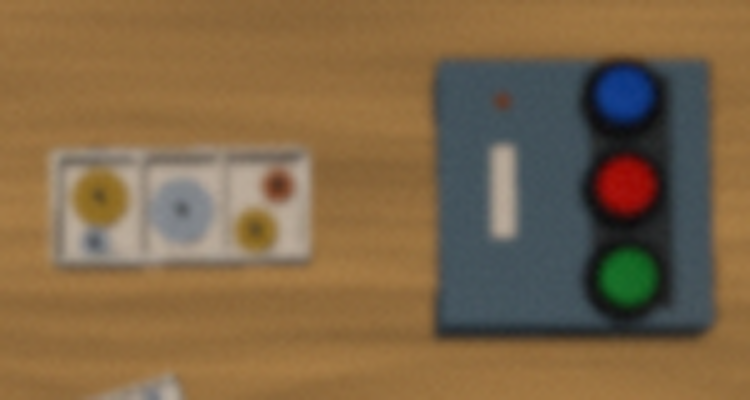

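View pics/c2.png

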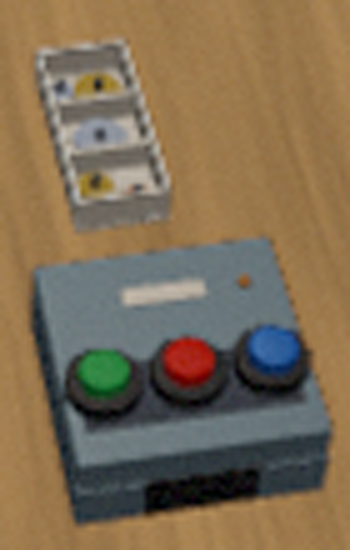

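```bash
python3 - <<'E'
from h import *
np.set_printoptions(precision=1,suppress=True)
c=capture("top")
def P(l,z): return world(c,[(185+(x+.5)/5-.5,130+(y+.5)/5-.5) for x,y in l],z)
t=P([(52,151),(309,150),(311,261),(55,266)],30)
d=P([(438,62),(709,61),(712,324),(438,324)],60)
k=P([(625,95),(627,185),(629,276)],82)
s=capture("side")
def S(l,z): return world(s,[(240+(x+.5)/5-.5,150+(y+.5)/5-.5) for x,y in l],z)
ts=S([(38,50),(125,40),(168,183),(78,200)],30); ks=S([(103,370),(188,358),(275,347)],82)
ds=S([(35,270),(268,240),(325,435),(78,468)],60)
for n,a in zip("t d k ts ds ks".split(),(t,d,k,ts,ds,ks)): print(n,a.tolist() and a.round(1).tolist(),a.mean(0))
for a in(t,d,ts,ds): 
  e=a[[1,2]].mean(0)-a[[0,3]].mean(0); f=a[[2,3]].mean(0)-a[[0,1]].mean(0); print(np.hypot(*e),np.hypot(*f),np.arctan2(*e[::-1]),np.arctan2(*f[::-1]))
for a in (k,ks):
  e=a[2]-a[0]; print(np.arctan2(e[1],e[0]), np.hypot(*e))
E
```

```text
t [[609.3, 127.7], [611.9, -17.2], [548.8, -19.3], [543.9, 123.9]] [578.5  53.8]
d [[656.2, -87.8], [658.8, -237.0], [513.1, -237.2], [511.0, -88.9]] [ 584.8 -162.7]
k [[634.0, -187.3], [584.8, -188.2], [535.7, -189.0]] [ 584.8 -188.2]
ts [[548.1, 129.1], [610.0, 129.7], [612.5, -7.4], [551.7, -13.0]] [580.6  59.6]
ds [[510.8, -91.2], [657.1, -89.8], [654.8, -236.8], [512.0, -236.8]] [ 583.7 -163.6]
ks [[534.6, -188.0], [584.3, -187.2], [635.6, -187.2]] [ 584.8 -187.5]
144.08806834041584 64.35331808816564 -1.5448500624042927 -3.0962411090237834
148.77558238026538 145.46431735631487 -1.5547790604693459 -3.137431489425589
61.484809897037245 139.64337844442514 0.04968448900304252 -1.5490458327456762
144.52531969998515 146.3086225349599 0.004790453740198759 -1.5744643182392937
-3.1246196355947387 98.2822876877339
0.007066310558603323 100.97376741527337
```

Positions in the world frame:
- **Demagnetiser:** centre about (584.5, -163), x axis at yaw about -1.562.
- **Tray:** centre about (579, 55), yaw about -1.535, tail near (577.5, 127).
- **Keys:** y about -188, with blue at x = 634.5, red at 584.5 and green at 535.5.

I'll push the tail with both fingers, partly open, with the tool yaw at about 1.58.

```bash
cat > to.py <<'E'
import sys
from h import *
from scipy.spatial.transform import Rotation as R
# usage: to.py x y z yaw  -> shift in m and rotvec in tool axes
x,y,z,yaw=map(float,sys.argv[1:]);o=get_obs()
A=R.from_euler("xyz",o["tcp_rot"]);B=R.from_euler("xyz",[np.pi,0,yaw])
print(o["time"],o["tool_pos"].round(1),o["tcp_rot"].round(4),o["contact_force"].round(1),o["grip_width"])
print(((A.inv().apply(np.array([x,y,z])-o["tool_pos"]))/1000).round(4),(A.inv()*B).as_rotvec().round(4))
E
python3 -m pendant '[[[0.6,-0.548,0],[0,0,-1.339],0.024],[[0.6,-0.548,0],[0,0,-1.339],0.024],[[0.6,-0.548,0],[0,0,-1.339],0.024],[[0.6,-0.548,0],[0,0,-1.339],0.024],[[0.6,-0.548,0],[0,0,-1.339],0.024],[[0.6,-0.548,0],[0,0,-1.339],0.024],[[0.6,-0.548,0],[0,0,-1.339],0.024],[[0.6,-0.548,0],[0,0,-1.339],0.024],[[0.6,-0.548,0],[0,0,-1.339],0.024],[[0.6,-0.548,0],[0,0,-1.339],0.024]]'
python3 to.py 577 165 404 1.58
```

```text
time: 1.13
tool_pos: [357.5, -161.6, 405.0]
tcp_rot: [3.141, 0.001, 1.497]
contact_force: [1.4, -0.8, 0.4]
grip_width: 29.7
1.1333 [ 357.5 -161.6  405. ] [3.1408e+00 5.0000e-04 1.4966e+00] [ 1.4 -0.8  0.4] 29.712052650680185
[0.342  0.1947 0.001 ] [ 0.0007  0.0006 -0.0834]
```

```bash
python3 -m pendant '[[[0.342,0.195,0],[0,0,-0.083],0.024],[[0.342,0.195,0],[0,0,-0.083],0.024],[[0.342,0.195,0],[0,0,-0.083],0.024],[[0.342,0.195,0],[0,0,-0.083],0.024],[[0.342,0.195,0],[0,0,-0.083],0.024],[[0.342,0.195,0],[0,0,-0.083],0.024],[[0.342,0.195,0],[0,0,-0.083],0.024],[[0.342,0.195,0],[0,0,-0.083],0.024],[[0.342,0.195,0],[0,0,-0.083],0.024],[[0.342,0.195,0],[0,0,-0.083],0.024]]'
python3 -m pendant '[[[0,0,0],[0,0,0],0.024],[[0,0,0],[0,0,0],0.024],[[0,0,0],[0,0,0],0.024]]'
python3 to.py 577 160 191 1.58
```

```text
time: 1.97
tool_pos: [580.2, 165.7, 404.1]
tcp_rot: [3.141, -0.001, 1.576]
contact_force: [-0.3, -0.2, -0.8]
grip_width: 24.0
time: 2.22
tool_pos: [578.3, 161.2, 404.4]
tcp_rot: [-3.141, 0.001, 1.574]
contact_force: [0.0, -0.7, -0.1]
grip_width: 23.8
2.2167 [578.3 161.2 404.4] [-3.1406e+00  7.0000e-04  1.5737e+00] [ 0.  -0.7 -0.1] 23.755194857555036
[-0.001  -0.0011  0.2134] [-0.001   0.0007 -0.0063]
```

```bash
python3 -m pendant '[[[0,-0.001,0.04],[0,0,-0.006],0.024],[[0,-0.001,0.08],[0,0,-0.006],0.024],[[0,-0.001,0.12],[0,0,-0.006],0.024],[[0,-0.001,0.15],[0,0,-0.006],0.024],[[0,-0.001,0.18],[0,0,-0.006],0.024],[[0,-0.001,0.2],[0,0,-0.006],0.024],[[0,-0.001,0.213],[0,0,-0.006],0.024],[[0,-0.001,0.213],[0,0,-0.006],0.024],[[0,-0.001,0.213],[0,0,-0.006],0.024]]'
python3 to.py 582 70 191 1.58
python3 - <<'E'
from h import *
c=capture("top");crop(c,150,130,200,100,4,"pics/c3.png")
E
```

```text
time: 2.97
tool_pos: [577.5, 160.5, 191.9]
tcp_rot: [-3.141, 0.0, 1.578]
contact_force: [-0.1, -0.3, 0.4]
grip_width: 24.0
2.9667 [577.5 160.5 191.9] [-3.1406e+00  3.0000e-04  1.5783e+00] [-0.1 -0.3  0.4] 23.976826104383704
[-0.0906  0.0038  0.0009] [-0.001   0.0003 -0.0017]
```

View pics/c3.png

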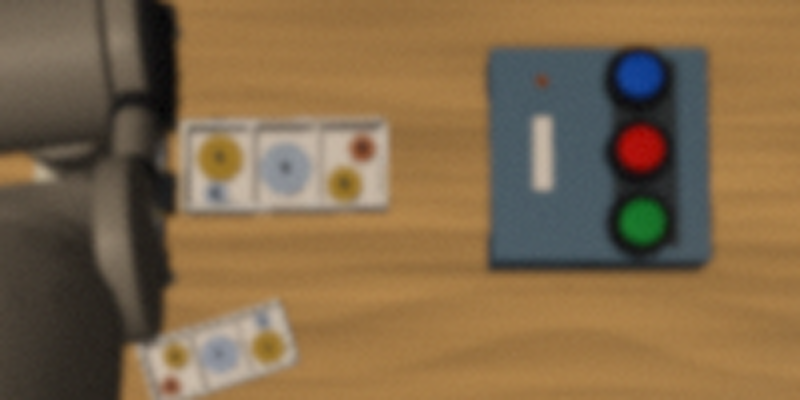

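The tray hasn't moved and the gripper is behind its tail. I'll push gently, drifting onto the tunnel axis.

```bash
python3 -m pendant '[[[-0.01,0,0],[0,0,-0.002],0.024],[[-0.018,0,0],[0,0,-0.002],0.024],[[-0.024,0,0],[0,0,-0.002],0.024],[[-0.03,0,0],[0,0,-0.002],0.024],[[-0.038,0.001,0],[0,0,-0.002],0.024],[[-0.048,0.002,0],[0,0,-0.002],0.024],[[-0.058,0.003,0],[0,0,-0.002],0.024],[[-0.068,0.004,0],[0,0,-0.002],0.024],[[-0.076,0.0045,0],[0,0,-0.002],0.024],[[-0.08,0.005,0],[0,0,-0.002],0.024]]'
python3 to.py 583.7 -60 191 1.58
python3 - <<'E'
from h import *
c=capture("top");crop(c,185,130,150,80,5,"pics/c4.png")
E
```

```text
time: 3.85
tool_pos: [583.5, 80.3, 191.6]
tcp_rot: [-3.141, 0.0, 1.581]
contact_force: [-0.3, 1.4, 1.5]
grip_width: 24.1
3.85 [583.5  80.3 191.6] [-3.1414e+00  3.0000e-04  1.5807e+00] [-0.3  1.4  1.5] 24.104658899284157
[-0.1403 -0.0012  0.0006] [-0.0002  0.0003  0.0007]
```

View pics/c4.png

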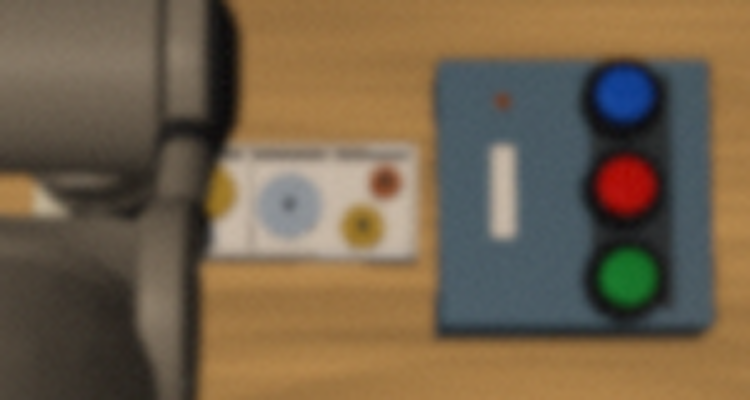

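The tray is straight and its front centre is at about x = 583, on the tunnel axis. I'll keep pushing.

```bash
python3 -m pendant '[[[-0.01,0,0],[0,0,0],0.024],[[-0.022,0,0],[0,0,0],0.024],[[-0.036,0,0],[0,0,0],0.024],[[-0.05,0,0],[0,0,0],0.024],[[-0.064,0,0],[0,0,0],0.024],[[-0.078,0,0],[0,0,0],0.024],[[-0.092,0,0],[0,0,0],0.024],[[-0.104,0,0],[0,0,0],0.024],[[-0.114,0,0],[0,0,0],0.024],[[-0.122,0,0],[0,0,0],0.024]]'
python3 -m pendant '[[[-0.003,0,0],[0,0,0],0.024],[[-0.006,0,0],[0,0,0],0.024],[[-0.009,0,0],[0,0,0],0.024],[[-0.012,0,0],[0,0,0],0.024]]'
python3 -m pendant '[[[-0.002,0,0],[0,0,0],0.024],[[-0.004,0,0],[0,0,0],0.024],[[-0.005,0,0],[0,0,0],0.024],[[-0.005,0,0],[0,0,0],0.024]]'
```

```text
time: 4.73
tool_pos: [584.7, -41.7, 191.7]
tcp_rot: [-3.142, 0.0, 1.581]
contact_force: [0.3, 0.6, -0.7]
grip_width: 24.2
time: 5.07
tool_pos: [584.9, -52.0, 191.7]
tcp_rot: [-3.141, -0.0, 1.582]
contact_force: [-0.4, 0.8, -0.1]
grip_width: 24.1
time: 5.4
tool_pos: [585.0, -57.3, 191.7]
tcp_rot: [3.142, 0.0, 1.582]
contact_force: [0.1, 0.9, -0.1]
grip_width: 23.9
```

```bash
python3 -m pendant '[[[-0.002,0,0],[0,0,0],0.024],[[-0.003,0,0],[0,0,0],0.024],[[-0.003,0,0],[0,0,0],0.024]]'
python3 -m pendant '[[[-0.002,0,0],[0,0,0],0.024],[[-0.003,0,0],[0,0,0],0.024],[[-0.003,0,0],[0,0,0],0.024]]'
python3 -m pendant '[[[-0.002,0,0],[0,0,0],0.024],[[-0.002,0,0],[0,0,0],0.024],[[-0.002,0,0],[0,0,0],0.024]]'
```

```text
time: 5.65
tool_pos: [585.0, -60.2, 191.7]
tcp_rot: [-3.142, -0.0, 1.582]
contact_force: [0.2, 2.0, 0.4]
grip_width: 24.2
time: 5.9
tool_pos: [584.9, -61.0, 191.8]
tcp_rot: [-3.141, -0.004, 1.582]
contact_force: [0.6, 13.9, 1.8]
grip_width: 24.0
time: 6.15
tool_pos: [584.9, -61.4, 191.8]
tcp_rot: [-3.141, -0.006, 1.582]
contact_force: [0.5, 22.6, 4.0]
grip_width: 24.0
```

The force rose to 22 N at y = -61.4, where I expected the stop (about -63). I'll back off, rise and check.

```bash
python3 -m pendant '[[[0.006,0,0],[0,0,0],0.024],[[0.02,0,0],[0,0,0],0.024],[[0.05,0,0],[0,0,0],0.024],[[0.08,0,0],[0,0,0],0],[[0.08,0,-0.04],[0,0,0],0],[[0.08,0,-0.08],[0,0,0],0],[[0.08,0,-0.12],[0,0,0],0],[[0.12,0,-0.12],[0,0,0],0],[[0.16,0,-0.12],[0,0,0],0],[[0.18,0,-0.12],[0,0,0],0]]'
python3 to.py 634.5 -188 285 1.58
python3 - <<'E'
from h import *
c=capture("top");crop(c,185,130,150,80,5,"pics/c5.png")
E
```

```text
time: 6.98
tool_pos: [582.6, 118.0, 312.9]
tcp_rot: [3.139, -0.001, 1.582]
contact_force: [-0.0, 0.0, -0.9]
grip_width: 0.5
6.9833 [582.6 118.  312.9] [ 3.1393e+00 -8.0000e-04  1.5823e+00] [-0.   0.  -0.9] 0.5133457470559556
[-0.3066  0.0483  0.0278] [ 0.0023 -0.0008  0.0023]
```

View pics/c5.png

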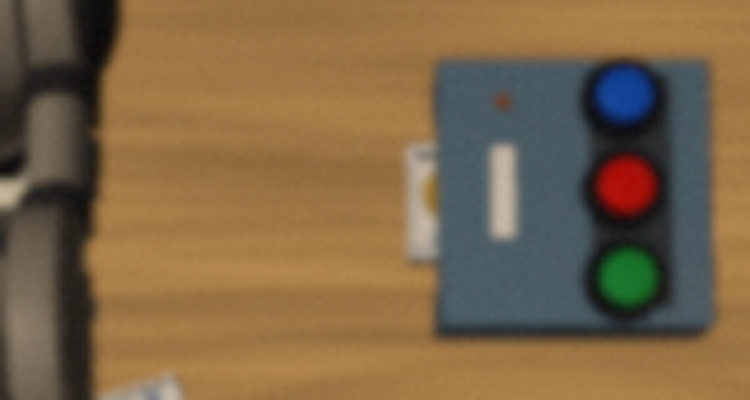

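```bash
python3 - <<'E'
from h import *
c=capture("top")
f=lambda l,z: world(c,[(185+(x+.5)/5-.5,130+(y+.5)/5-.5) for x,y in l],z).round(1)
print(f([(406.5,145),(408,259)],30),f([(438,145),(438,259)],60))
E
```

```text
[[615.6 -72.1]
 [550.7 -73.5]] [[609.7 -88.2]
 [546.6 -88.6]]
```

The tail stands 15.6 mm out of the mouth, centred and straight, so the tray is home. Blue key next, with the fingers closed.

```bash
python3 -m pendant '[[[-0.04,0.006,0],[0,0,0],0],[[-0.08,0.013,0],[0,0,0],0],[[-0.12,0.019,0],[0,0,0],0],[[-0.16,0.025,0],[0,0,0],0],[[-0.2,0.032,0],[0,0,0],0],[[-0.24,0.038,0],[0,0,0],0],[[-0.28,0.044,0.01],[0,0,0],0],[[-0.306,0.0485,0.02],[0,0,0],0],[[-0.306,0.0485,0.03],[0,0,0],0],[[-0.306,0.0485,0.03],[0,0,0],0]]'
python3 -m pendant '[[[0,0,0],[0,0,0],0],[[0,0,0],[0,0,0],0]]'
python3 to.py 634.5 -188 255.5 1.58
```

```text
time: 7.92
tool_pos: [633.8, -193.0, 278.7]
tcp_rot: [-3.137, -0.001, 1.578]
contact_force: [-0.1, 0.9, -0.5]
grip_width: 0.1
time: 8.08
tool_pos: [634.9, -189.8, 282.2]
tcp_rot: [-3.142, 0.0, 1.583]
contact_force: [-0.1, 0.5, -0.1]
grip_width: -0.0
8.0833 [ 634.9 -189.8  282.2] [-3.1416e+00  1.0000e-04  1.5827e+00] [-0.1  0.5 -0.1] -0.009193488859647212
[ 0.0018 -0.0004  0.0267] [-0.      0.0001  0.0027]
```

```bash
python3 -m pendant '[[[0.002,0,0.006],[0,0,0],0],[[0.002,0,0.012],[0,0,0],0],[[0.002,0,0.018],[0,0,0],0],[[0.002,0,0.022],[0,0,0],0],[[0.002,0,0.025],[0,0,0],0],[[0.002,0,0.025],[0,0,0],0]]'
python3 -m pendant '[[[0,0,0.002],[0,0,0],0],[[0,0,0.002],[0,0,0],0],[[0,0,0.002],[0,0,0],0]]'
```

```text
time: 8.58
tool_pos: [634.9, -188.1, 256.2]
tcp_rot: [-3.141, -0.001, 1.582]
contact_force: [-1.2, 2.7, 3.6]
grip_width: 0.4
time: 8.83
tool_pos: [635.0, -188.5, 255.1]
tcp_rot: [3.141, -0.0, 1.582]
contact_force: [-0.1, 3.1, 4.1]
grip_width: 0.5
```

```bash
python3 -m pendant '[[[0,0,0.001],[0,0,0],0],[[0,0,0.0015],[0,0,0],0],[[0,0,0.0015],[0,0,0],0]]'
python3 - <<'E'
from h import *
c=capture("side");crop(c,240,150,70,110,5,"pics/c6.png")
E
```

```text
time: 9.08
tool_pos: [635.0, -188.6, 254.2]
tcp_rot: [3.141, 0.0, 1.582]
contact_force: [-1.9, 4.2, 8.0]
grip_width: 0.6
```

View pics/c6.png

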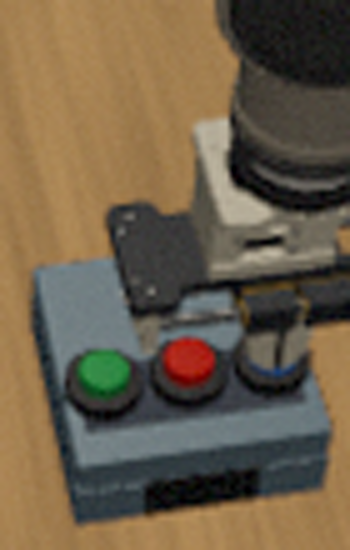

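The fingers sit centred on the blue key. The force jumped at about 6 mm of travel, so it has bottomed out. The red and green keys are untouched. Raising, then on to green.

```bash
python3 -m pendant '[[[0,0,-0.01],[0,0,0],0],[[0,0,-0.03],[0,0,0],0],[[0,0,-0.03],[0,0,0],0],[[0,-0.03,-0.03],[0,0,0],0],[[0,-0.06,-0.03],[0,0,0],0],[[0,-0.085,-0.03],[0,0,0],0],[[0,-0.099,-0.03],[0,0,0],0],[[0,-0.099,-0.03],[0,0,0],0],[[0,-0.099,-0.03],[0,0,0],0]]'
python3 to.py 535.5 -189 254 1.58
```

```text
time: 9.88
tool_pos: [535.8, -190.3, 283.3]
tcp_rot: [3.141, 0.001, 1.581]
contact_force: [0.9, 0.1, 0.4]
grip_width: 0.1
9.8833 [ 535.8 -190.3  283.3] [3.1410e+00 7.0000e-04 1.5808e+00] [0.9 0.1 0.4] 0.10431354223544397
[ 0.0013 -0.0004  0.0293] [0.0006 0.0007 0.0008]
```

```bash
python3 -m pendant '[[[0.001,0,0.008],[0,0,0],0],[[0.001,0,0.015],[0,0,0],0],[[0.001,0,0.021],[0,0,0],0],[[0.001,0,0.025],[0,0,0],0],[[0.001,0,0.028],[0,0,0],0],[[0.001,0,0.028],[0,0,0],0]]'
python3 -m pendant '[[[0,0,0.001],[0,0,0],0],[[0,0,0.002],[0,0,0],0],[[0,0,0.002],[0,0,0],0]]'
```

```text
time: 10.38
tool_pos: [536.2, -188.6, 254.8]
tcp_rot: [-3.141, -0.0, 1.582]
contact_force: [-0.2, 1.6, 5.5]
grip_width: 0.6
time: 10.63
tool_pos: [536.1, -188.6, 254.2]
tcp_rot: [3.141, 0.0, 1.582]
contact_force: [-2.2, 1.7, 9.4]
grip_width: 0.6
```

The green key has bottomed out as well. I'll rise, move clear and do a last check.

```bash
python3 -m pendant '[[[0,0,-0.01],[0,0,0],0],[[0,0,-0.04],[0,0,0],0],[[0,0,-0.08],[0,0,0],0],[[0,0,-0.12],[0,0,0],0],[[0.04,0,-0.14],[0,0,0],0],[[0.08,0,-0.14],[0,0,0],0],[[0.12,0,-0.14],[0,0,0],0],[[0.16,0,-0.14],[0,0,0],0],[[0.2,0,-0.14],[0,0,0],0],[[0.24,0,-0.14],[0,0,0],0]]'
python3 -m pendant '[[[0.06,0,0],[0,0,0],0],[[0.06,0,0],[0,0,0],0],[[0.06,0,0],[0,0,0],0],[[0.06,0,0],[0,0,0],0],[[0.06,0,0],[0,0,0],0]]'
python3 - <<'E'
from h import *
a=capture("top")["color"];b=capture("side")["color"]
im=np.hstack([cv2.resize(a[130:210,185:335],(450,240)),cv2.resize(b[150:260,240:310],(280,440))[:240*1] if 0 else cv2.resize(b[150:260,240:310],(153,240))])
cv2.imwrite("pics/end.png",im[:,:,::-1])
E
```

```text
time: 11.47
tool_pos: [532.8, 53.0, 393.5]
tcp_rot: [3.141, 0.0, 1.582]
contact_force: [0.7, -0.1, -0.3]
grip_width: 0.2
time: 11.88
tool_pos: [532.7, 110.5, 393.2]
tcp_rot: [-3.141, 0.001, 1.582]
contact_force: [-0.2, 0.0, 0.0]
grip_width: 0.5
```

View pics/end.png

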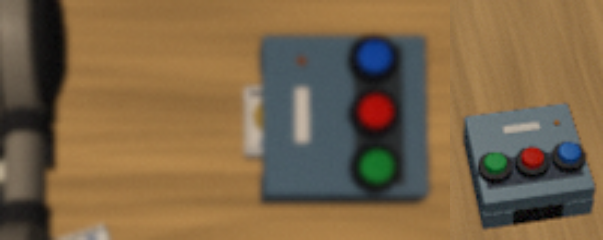

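The tray is unchanged, with its tail at about (245,120) and only a short piece showing. All three keys are up and the arm is clear, so I'm handing in.

```bash
python3 -c "from plant import *; print(close_job())"
```

```text
the job is handed in; nothing more can be done
None
```

The tray is home in the demagnetiser, the blue key and then the green key were pressed, and the job is handed in at about 12 s. No verdict was reported.

- **Tray:** I pushed it along the bench with both fingers on its tail until it met the back stop with about 22 N. The camera then showed the tail 15.6 mm out of the mouth (15 expected), centred within about 1 mm and straight. The arm stopped about 2 mm before the position I had worked out, which is within the calibration error.
- **Keys:** I pressed blue, let it come up, then pressed green. Both went down about 6 mm until the force rose to 8–9 N. There is no reading of key travel, so this comes from tool height and force. The red key was never touched.
- **Last picture:** The tray has not moved, all three keys look up, and the arm is well clear with about zero contact force. That picture covered only the demagnetiser area. I didn't check the bystanders in it, but the arm's path stayed clear of them.

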